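# Offer up a shooting-board fence over its pivot pin, squared from the running edge

## Robot

A 7-joint arm with a two-finger parallel gripper is mounted at the origin on the work surface; the furniture and walls round the work are solid. World frame = base frame: x ahead of the robot, y to its left, z up, the work surface at z = 0. Lengths are in m, angles in rad, forces in N, time in s.
With the tool pointing down it reaches from about 0.425 to 0.875 m from the base axis. Payload 4.7 kg.
Tool frame: the origin (TCP) lies midway between the tips of the shut fingers; the grasp point (between the pads) lies 19 mm behind it; z points along the fingers, x is the direction in which the jaws open and shut, and the axes are right-handed (so a half turn about z gives the same grasp; the last joint's range is limited). The gripper opens to 87 mm and grips with 3 to 60 N. Pads are 19 mm wide; open, the fingers measure 117 mm over their backs; the gripper's body (75 mm by 190 mm) begins 51 mm behind the grasp point.
Start: joints at [1.35, 0.321, -0.07, 1.45, 0.023, 1.371, -0.057], TCP at [0.151, -0.632, 0.223] pointing down, gripper open.
Joint ranges: [-2.86, 2.86], [-0.3, 2.09], [-1.38, 1.24], [0.06, 2.45], [-1.56, 4.7], [0.09, 2.05], [-2.69, 2.69]. Speed limits (rad/s): [2.57, 2.57, 3.14, 3.14, 3.14, 3.14, 3.14].

## Interface

Orientations are given as a rotation vector (axis times angle).
In Python, from bench import get_state, eyes, ticket gives the robot as it stands.
- The arm moves only by the tool carry_out, never from a script. Its argument "motion" is a list of rows, each a list of 2 entries, a list of its own where there are three numbers: the shift along the world's x, y, z in m, then the turn about the world's z in rad. A call has 1 to 20 rows; each row is the pose to reach, as a shift and turn from the pose commanded when the call began; what a row does not reach only later rows make up. A row lasts 1/10 s, in which the tool goes at most 50 mm and 8.59 degrees, less where a joint would pass 70% of its speed; a pose out of reach is approached as far as the arm can. A call with a gripper value outside its range is refused whole. "grip" is the gripper command: -1 is fully open, 1 is shut, values between are in proportion, set as the call begins (left out, the last holds). The fingers move at their own pace and stop on an object; "squeeze" is the grip in N (left out, the last holds). Time passes only in rows, so rows that repeat a pose let the fingers close. It gives the time, the measured TCP pose, the force and the opening at its end, in the units of the state.
- get_state(): the state, without advancing time (a new reading comes with each control period).
- eyes.get_image(name): name is "scene" or "top"; returns a dict with "pixels" (400x640x3 uint8, blue, green, red), "mtx" (3x3 intrinsics, pixels), "extrinsics" (4x4, takes a point from camera to world coordinates). Camera axes: x right, y down, z forward; pixel columns grow to the right and rows downward; lengths in m; the calibration is good to about 2 mm. A picture is of the moment at which its call begins. There is no depth.
- ticket.close_job(): hands the job in, once; it reports no verdict.
The state is a dict: "time": time; "joint_positions": joint angles; "qd": joint speeds; "joint_torque": joint torques, N m; "position": TCP position; "tool_rot": TCP orientation; "ft_force": force on the tool from outside, world axes, zero at the start; "torque": the same for the moment, N m; "grip_width": opening from 0.0 (shut) to 1.0 (fully open).
Only numpy, scipy, OpenCV 4.12 (cv2) and the standard library are available. Lean on these libraries where they do the work, as an engineer would, in place of code of your own. Each camera call takes 0.05 s, during which the arm holds its last target. There are 200 camera calls.

## Task

The fence of this small shooting board turns on the steel pin and has to be glued on square to the running edge, the edge of the bed where it steps down to the plane run. Lay the engineer's square in the run with its stock flush along the running edge and its blade flat across the bed close beside the pin, on the side where most of the bed lies but leaving room for the fence, and let go of it. Then lift the fence over the things on the bench without knocking them and hold it level about a centimetre above the pin, its hole straight over the pin and its length along the blade towards the run, without letting it touch the board or the square; finish still holding it there, so that I can brush the glue on underneath.

Things in the scene. Friction and masses are not known exactly. Their poses are not given: they have to be found in the camera images.
- board: Wooden shooting board, screwed to the bench. Origin: centre of its underside; x from the plane run (side near the robot) to the bed, y along the running edge, z up. Lower board 185 (x) x 210 (y) x 10 mm; the bed, 125 (x) x 210 (y) x 10 mm, lies on it, far sides flush. The run is the bare 60 mm strip in front of the bed, 10 mm above the bench.
- running_edge (a point): Middle of the upper corner of the running edge, the 10 mm step from run up to bed: at x = -32.5, y = 0, z = 20 mm of the board, whose axes it has. The bed top is 20 mm above the bench.
- pin_tip (a point): Top of the upright steel pivot pin, 10 mm in diameter with a tapered nose, at x = +72.5, y = -75 mm of the board, whose axes it has. It stands 12 mm above the bed (tip 32 mm above the bench); most of the bed lies on its +y side.
- square_mid (a point): Centre of the stock of a steel engineer's square, about 0.4 kg, lying flat, blade to the robot's right. The stock is a dark bar 24 (x) x 100 (y) x 28 (z) mm; grasp it across the 24 mm, at y = 0 to +25 mm, clear of the blade. With it flush against the running edge its upper 18 mm stand above the bed. Let go, it stands steadily on its underside.
- stock_face (a point): Middle of the stock's +x face, the face that goes against the running edge. Axes as the square's.
- blade_edge (a point): Middle of the outer (-y) long edge of the square's blade, the edge to lie next to the fence. Axes as the square's. The blade is a bright strip 2 mm thick, 26 mm wide (y = -50 to -24 mm from the stock's centre), reaching 120 mm beyond the stock's +x face, its underside 10.5 mm above the stock's underside, so just over the bed when the stock stands in the run.
- fence_mid (a point): Centre of the loose fence, a dark hardwood strip 125 (x) x 26 (y) x 28 (z) mm, about 90 g, with one upright through hole, 11 mm wide, on its centre line 42.5 mm from the centre towards its +x end. It lies flat with the +x end away from the robot. Grasp it across its 26 mm width.
- fence_hole (a point): Centre of the fence's hole at the underside. Axes as the fence's.
- bit_stand_mid (a point): Centre of a wooden stand with drill bits, 120 x 45 x 118 mm high, between the fence and the board. To be left alone.
- nail_jar_mid (a point): Centre of a jar of nails, 62 mm in diameter, 85 mm high. To be left alone.
- glue_bottle_mid (a point): Centre of a glue bottle, 54 mm in diameter, 160 mm high. To be left alone.

How it is judged:
By the outcome, as a careful person would: the job done as asked, in the order asked, and still so for the second after the job is handed in, while the arm keeps its last pose, push and grip.
It also fails if it takes over 54 s, if anything falls off the work surface, if the arm or the gripper's body presses on something with over 40 N, if the wrist force passes 120 N, or if a joint passes its speed limit or range.

## Working session

There is one attempt and no reset: what is moved stays moved. The work goes in short steps, Python scripts to look and compute and a tool call to move; the robot and the scene stay as the last step left them, time stands still between calls to the robot, and variables do not carry over. Pictures are saved under pics/ and viewed, about 8 in all and at most 12, crops included, and the job is handed in when it is done.

Besides the shell and the picture viewer there is one more tool, called after "Emit:" by a JSON object that holds its "api" and its "payload", one argument or row to a line. carry_out: Moves the arm, as the interface text tells. Its arguments: {"type":"object","properties":{"motion":{"type":"array","items":{"type":"array"}},"grip":{"type":"number"},"squeeze":{"type":"number"}},"required":["motion"]}

```bash
mkdir -p pics; ls
python3 - <<'E'
from bench import get_state, eyes
import cv2, json
s=get_state(); print({k:s[k] for k in('time','position','tool_rot','ft_force','grip_width')})
for n in('scene','top'):
    d=eyes.get_image(n); cv2.imwrite(f'pics/{n}0.png',d['pixels']); print(n,d['mtx'],d['extrinsics'])
E
```

```text
pics
{'time': 0.0, 'position': array([ 0.15105136, -0.63163827,  0.22147207]), 'tool_rot': array([-2.46561592e+00,  1.94517402e+00,  2.44891863e-03]), 'ft_force': array([ 0.08741292, -0.62276707, -0.98734454]), 'grip_width': 1.0000579849014262}
scene [[492.0159806    0.         322.46974456]
 [  0.         492.0159806  204.94048183]
 [  0.           0.           1.        ]] [[-0.52017326 -0.62114612  0.58617172 -0.04987319]
 [-0.85402796  0.38431471 -0.35062578  0.24150979]
 [-0.00748457 -0.68299319 -0.73038639  0.80187944]
 [ 0.          0.          0.          1.        ]]
top [[421.82690305   0.         321.81558365]
 [  0.         421.82690305 194.30220577]
 [  0.           0.           1.        ]] [[-0.12909151 -0.96456331  0.23011521  0.29468888]
 [-0.99162941  0.1261637  -0.02745607 -0.09433896]
 [-0.00254907 -0.23173336 -0.972776    1.02510999]
 [ 0.          0.          0.          1.        ]]
```

View pics/top0.png

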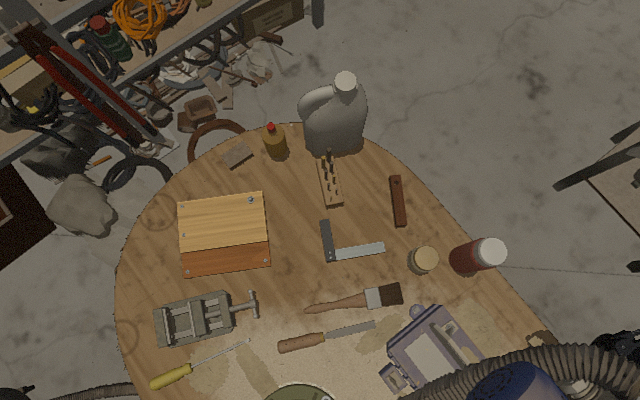

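View pics/scene0.png

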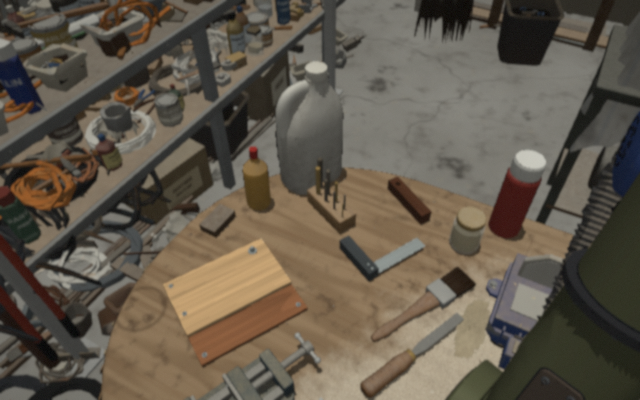

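The top view shows the board around (225,235), with the pin near (250,200). The square's stock is at (327,240) with its blade to (385,248). The fence is at (398,201), the bit stand at (330,180), the jar at (423,260) and the glue bottle at (275,140). Next I'll segment them.

```bash
cat > h.py <<'E'
import numpy as np, cv2
from bench import get_state, eyes
def shot(n): 
    d=eyes.get_image(n); return d['pixels'],d['mtx'],d['extrinsics']
def toplane(px,K,E,z):
    px=np.atleast_2d(np.asarray(px,float)); r=np.c_[px,np.ones(len(px))]@np.linalg.inv(K).T@E[:3,:3].T
    o=E[:3,3]; return (o+r*((z-o[2])/r[:,2])[:,None])[:,:3]
def proj(P,K,E):
    P=np.atleast_2d(P); c=(P-E[:3,3])@E[:3,:3]; q=c@K.T; return q[:,:2]/q[:,2:]
E
python3 - <<'E'
from h import *
im,K,E=shot('top')
for (u,v) in [(225,215),(225,258),(327,240),(360,250),(398,195),(398,215),(380,225),(250,200)]: print((u,v),im[v,u],cv2.cvtColor(im,cv2.COLOR_BGR2HSV)[v,u])
c=cv2.resize(im[110:300,165:445],None,fx=2.85,fy=2.85,interpolation=cv2.INTER_CUBIC)
cv2.imwrite('pics/c1.png',c)
E
```

```text
(225, 215) [ 85 135 166] [ 19 124 166]
(225, 258) [ 49  88 131] [ 14 160 131]
(327, 240) [58 64 68] [18 38 68]
(360, 250) [128 138 139] [ 27  20 139]
(398, 195) [41 58 83] [ 12 129  83]
(398, 215) [37 52 82] [ 10 140  82]
(380, 225) [ 59  91 114] [ 17 123 114]
(250, 200) [57 65 71] [17 50 71]
```

View pics/c1.png

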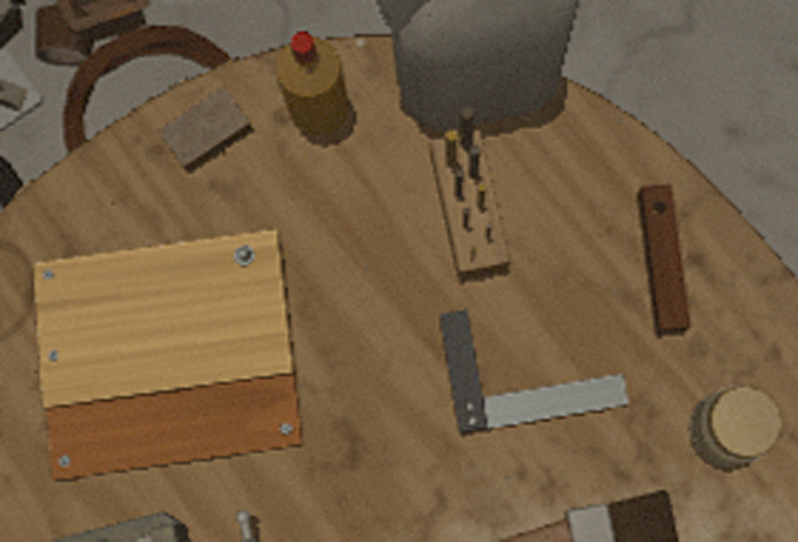

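The zoomed crop shows the bed, run, pin (245,255 in the crop), stock, blade, and the fence with its hole (659,207 in the crop) clearly. Now I'll fit them.

```bash
cat > m.py <<'E'
from h import *
def comp(mask,seed):
    n,l,s,c=cv2.connectedComponentsWithStats(mask.astype('uint8'),connectivity=4)
    u,v=seed; w=l[v-3:v+4,u-3:u+4]; w=w[w>0]
    return (l==np.bincount(w).argmax())
def rect(m,K,E,z):
    # min-area rect of the mask's contour carried onto plane z (mm)
    c=max(cv2.findContours(m.astype('uint8'),cv2.RETR_EXTERNAL,cv2.CHAIN_APPROX_NONE)[0],key=len)[:,0]
    P=toplane(c,K,E,z)[:,:2]*1000
    (cx,cy),(a,b),t=cv2.minAreaRect(P.astype('float32'))
    if a<b: a,b,t=b,a,t+90
    return np.round([cx,cy,a,b,(t+90)%180-90],1)
E
python3 - <<'E'
from m import *
im,K,E=shot('top'); hsv=cv2.cvtColor(cv2.GaussianBlur(im,(3,3),0),cv2.COLOR_BGR2HSV).astype(int)
H,S,V=hsv[...,0],hsv[...,1],hsv[...,2]
bed=comp((V>138)&(S>100),(225,215)); print('bed @20',rect(bed,K,E,.02))
run=comp((H<=15)&(S>145)&(V>95),(225,258)); print('run @10',rect(run,K,E,.01))
st=comp((S<75)&(V<90),(326,238)); print('stock @28',rect(st,K,E,.028))
bl=comp((S<50)&(V>100),(360,250)); print('blade @12.5',rect(bl,K,E,.0125))
fe=comp((V<98)&(S>100)&(H<15),(398,195)); print('fence @28',rect(fe,K,E,.028))
vis=im.copy()
for m,c in((bed,(0,0,255)),(run,(0,255,0)),(st,(255,255,0)),(bl,(255,0,0)),(fe,(0,255,255))):
    cs=cv2.findContours(m.astype('uint8'),0,1)[0]; print(m.sum())
    vis[m]=vis[m]//2+np.array(c,'uint8')//2
cv2.imwrite('pics/c2.png',cv2.resize(vis[110:300,165:445],None,fx=2.85,fy=2.85,interpolation=0))
def P(u,v,z): return np.round(toplane((u/2.85+165,v/2.85+110),K,E,z)*1000,1)[0]
print('pin',P(245,254,.032),'hole',P(659,207,.028),'bedcorners',P(35,263,.02),P(276,231,.02),P(292,375,.02),P(46,406,.02))
print('stand base near edge',P(460,280,0),P(508,272,0),'top',P(460,270,.05))
print('jar top',P(744,424,.085),'bottle base',P(325,130,0),'fence near bottom',P(660,335,0),P(688,330,0), P(655,330,.028),P(687,326,.028),P(641,187,.028),P(670,185,.028))
E
```

```text
bed @20 [499.9 127.2 208.8 125.5 -89.3]
run @10 [406.5 125.  210.4  61.4 -89.3]
stock @28 [ 420.  -121.4   98.4   23.3    2. ]
blade @12.5 [ 385.8 -194.1  118.6   25.4  -87.7]
fence @28 [ 492.6 -302.8  127.9   29.8   -2. ]
4314
2173
386
524
597
pin [539.9  48.8  32. ] hole [ 536.1 -306.7   28. ] bedcorners [558.4 229.7  20. ] [559.7  22.2  20. ] [434.3  20.9  20. ] [435.1 226.7  20. ]
stand base near edge [ 500.5 -130.     0. ] [ 502.1 -172.3    0. ] top [ 498.8 -129.3   50. ]
jar top [ 342.  -330.3   85. ] bottle base [652.1 -28.    0. ] fence near bottom [ 430.4 -294.2    0. ] [ 431.5 -318.8    0. ] [ 431.4 -285.3   28. ] [ 431.2 -312.4   28. ] [ 555.6 -294.3   28. ] [ 554.2 -319.4   28. ]
```

View pics/c2.png

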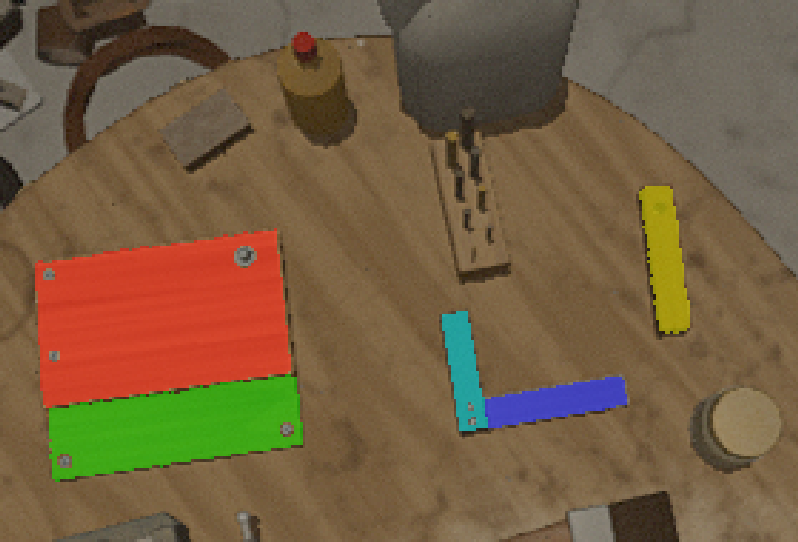

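Emit:
{"api": "carry_out", "payload": {
  "motion": [
    [[0.01,0.01,0.025],0],
    [[0.03,0.04,0.05],-0.02],
    [[0.05,0.08,0.05],-0.05],
    [[0.075,0.12,0.05],-0.08],
    [[0.1,0.16,0.05],-0.1],
    [[0.125,0.2,0.05],-0.12],
    [[0.15,0.24,0.05],-0.14],
    [[0.175,0.28,0.05],-0.16],
    [[0.195,0.32,0.05],-0.18],
    [[0.215,0.36,0.05],-0.199],
    [[0.235,0.4,0.05],-0.199],
    [[0.25,0.44,0.05],-0.199],
    [[0.265,0.475,0.03],-0.199],
    [[0.275,0.5,0],-0.199],
    [[0.279,0.511,-0.04],-0.199],
    [[0.279,0.511,-0.08],-0.199],
    [[0.279,0.511,-0.11],-0.199],
    [[0.279,0.511,-0.13],-0.199],
    [[0.279,0.511,-0.13],-0.199]
  ],
  "grip": -1
}}

```text
time: 2.1
position: [0.4277, -0.1203, 0.0899]
tool_rot: [2.26, -2.179, -0.009]
ft_force: [0.2, 0.7, -0.1]
grip_width: 1.0
```

Emit:
{"api": "carry_out", "payload": {
  "motion": [
    [[0,0,-0.02],0],
    [[0,0,-0.045],0],
    [[0,0,-0.065],0],
    [[0,0,-0.0755],0],
    [[0,0,-0.0755],0],
    [[0,0,-0.0755],0]
  ]
}}

```text
time: 2.7
position: [0.4311, -0.1215, 0.0182]
tool_rot: [-2.26, 2.181, -0.002]
ft_force: [0.8, -0.4, 0.0]
grip_width: 0.999
```

Emit:
{"api": "carry_out", "payload": {
  "motion": [
    [[0,0,0],0],
    [[0,0,0],0],
    [[0,0,0],0],
    [[0,0,0],0],
    [[0,0,0],0],
    [[0,0,0],0],
    [[0,0,0],0],
    [[0,0,0],0],
    [[0,0,0],0],
    [[0,0,0],0]
  ],
  "grip": 1,
  "squeeze": 40
}}

```text
time: 3.7
position: [0.4303, -0.1208, 0.0171]
tool_rot: [-2.261, 2.181, 0.001]
ft_force: [0.2, 2.0, 0.4]
grip_width: 0.271
```

Emit:
{"api": "carry_out", "payload": {
  "motion": [
    [[0,0,0.01],0],
    [[0,0,0.03],0],
    [[0,0,0.055],0],
    [[0,0.01,0.08],0.08],
    [[0,0.025,0.1],0.18],
    [[0,0.045,0.11],0.3],
    [[0,0.065,0.11],0.42],
    [[0,0.085,0.11],0.54],
    [[0,0.105,0.11],0.66],
    [[0,0.125,0.11],0.78],
    [[0,0.145,0.11],0.9],
    [[0,0.165,0.11],1.02],
    [[0,0.185,0.11],1.14],
    [[0,0.205,0.11],1.26],
    [[-0.003,0.22,0.11],1.36],
    [[-0.006,0.235,0.11],1.44],
    [[-0.009,0.245,0.11],1.51],
    [[-0.01,0.249,0.11],1.546],
    [[-0.01,0.249,0.11],1.546],
    [[-0.01,0.249,0.11],1.546]
  ]
}}

```text
time: 5.7
position: [0.4202, 0.127, 0.1271]
tool_rot: [3.141, 0.015, -0.0]
ft_force: [-0.5, -0.6, -3.5]
grip_width: 0.273
```

Run:
```python
from m import *
a,K,E=shot('top'); b,K2,E2=shot('scene')
s=get_state(); print(s['position'],s['tool_rot'],s['ft_force'])
x=cv2.resize(a[150:350,140:380],(480,400),interpolation=2); y=b[190:390,150:310]
cv2.imwrite('pics/d1.png',np.hstack([x,cv2.resize(y,(320,400))]))
```

```text
[0.42027769 0.12698344 0.12704176] [ 3.14118267e+00  1.42097145e-02 -1.75273866e-04] [-0.27607071  0.43492407 -4.1886855 ]
```

View pics/d1.png

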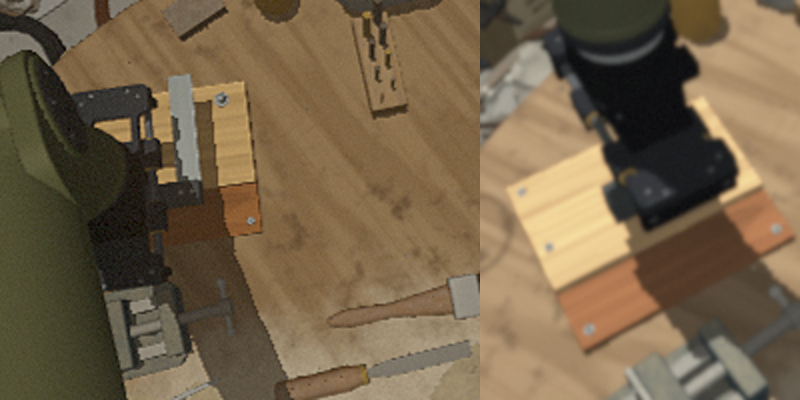

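The square is held with the blade at crop (185,130) and the pin at (221,99). The vice lies under the gripper's near end, so I'll check its height and the blade's position against the pin and edge.

Run:
```python
from m import *
im,K,E=shot('top'); sc,K2,E2=shot('scene')
def tri(p,q):
    def ray(px,K,E):
        r=E[:3,:3]@np.linalg.inv(K)@np.array([*px,1.]); return E[:3,3],r/np.linalg.norm(r)
    o,a=ray(p,K,E); o2,b=ray(q,K2,E2); t=np.linalg.lstsq(np.c_[a,-b],o2-o,rcond=None)[0]
    A,B=o+a*t[0],o2+b*t[1]; return np.round((A+B)/2*1000),np.round(np.linalg.norm(A-B)*1000,1)
print('handle bar',tri((253,304),(308,350)))
top0=cv2.imread('pics/top0.png'); sc0=cv2.imread('pics/scene0.png')
h=np.hstack([cv2.resize(top0[280:360,145:265],(480,320),interpolation=2),cv2.resize(sc0[320:400,240:320],(320,320),interpolation=2)])
cv2.imwrite('pics/v.png',h)
# pin: grey blob; bed edges
for n,I in(('t0',top0),('now',im)):
    hs=cv2.cvtColor(I,cv2.COLOR_BGR2HSV).astype(int); w=hs[192:208,242:260]
    m=(w[...,1]<95); v,u=np.nonzero(m); print(n,'pin blob px',len(u),u.mean()+242,v.mean()+192, toplane((u.mean()+242,v.mean()+192),K,E,.028)*1000)
hs=cv2.cvtColor(im,cv2.COLOR_BGR2HSV).astype(int)
bl=comp((hs[...,1]<50)&(hs[...,2]>100),(233,220)); print('blade',bl.sum(),rect(bl,K,E,.1225)); v,u=np.nonzero(bl);print(u.min(),u.max(),v.min(),v.max())
# right edge line of blade
e=[(v,np.nonzero(bl[v])[0].max()+.5) for v in range(195,240) if bl[v].any()]
P=toplane([(b,a) for a,b in e],K,E,.1225)[:,:2]*1000
print(cv2.fitLine(P.astype('float32'),cv2.DIST_HUBER,0,.01,.01).ravel(),P[[0,-1]])
# running edge: per column V step in top0
g=cv2.GaussianBlur(top0,(3,3),0)[...,1].astype(float); L=[]
for u in range(190,262):
    c=g[235:256,u]; d=np.diff(c); k=d.argmin(); 
    if 0<k<len(d)-1:
        q=(d[k-1]-d[k+1])/(2*(d[k-1]-2*d[k]+d[k+1])); L.append((u,235+k+.5+q))
P=toplane(L,K,E,.02)[:,:2]*1000; f=cv2.fitLine(P.astype('float32'),cv2.DIST_HUBER,0,.01,.01).ravel(); print('edge line',f,'yaw',np.degrees(np.arctan2(-f[0],f[1])))
# bed right edge
R=[]
for v in range(196,236):
    c=g[v,255:276]; d=np.diff(c); k=d.argmin(); R.append((255+k+.5,v))
P=toplane(R,K,E,.02)[:,:2]*1000; f=cv2.fitLine(P.astype('float32'),cv2.DIST_HUBER,0,.01,.01).ravel(); print('right edge',f)
```

```text
handle bar (array([295.,  66.,  33.]), np.float64(0.4))
t0 pin blob px 45 250.2888888888889 199.13333333333333 [[541.11109475  51.01812533  28.        ]]
now pin blob px 45 250.2888888888889 199.13333333333333 [[541.11109475  51.01812533  28.        ]]
blade 541 [4.919e+02 8.040e+01 1.176e+02 2.640e+01 3.000e-01]
224 240 187 239
[9.9977958e-01 2.0995947e-02 4.8202542e+02 6.7312256e+01] [[531.26888329  68.67673738]
 [433.03836551  65.99196237]]
edge line [ 1.1423891e-02 -9.9993473e-01  4.3712155e+02  1.2094745e+02] yaw -179.34544
right edge [9.99936104e-01 1.13032935e-02 4.98065948e+02 2.26206818e+01]
```

View pics/v.png

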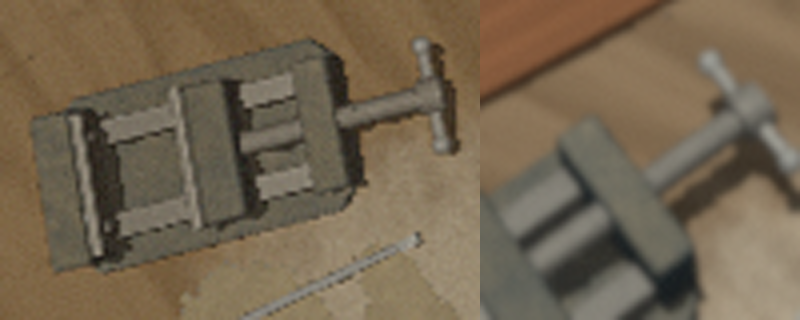

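Emit:
{"api": "carry_out", "payload": {
  "motion": [
    [[0,0.0015,-0.015],0],
    [[0,0.0015,-0.035],0],
    [[0,0.0015,-0.055],0],
    [[0,0.0015,-0.075],0],
    [[0,0.0015,-0.088],0],
    [[0,0.0015,-0.094],0],
    [[0,0.0015,-0.097],0],
    [[0,0.0015,-0.098],0],
    [[0,0.0015,-0.098],0]
  ]
}}

```text
time: 6.8
position: [0.4208, 0.1294, 0.0296]
tool_rot: [3.141, 0.017, 0.002]
ft_force: [-0.2, -0.1, -3.6]
grip_width: 0.271
```

Emit:
{"api": "carry_out", "payload": {
  "motion": [
    [[0.001,0,0],0],
    [[0.002,0,0],0],
    [[0.003,0,0],0],
    [[0.004,0,0],0],
    [[0.004,0,0],0]
  ]
}}

```text
time: 7.3
position: [0.4244, 0.1293, 0.0292]
tool_rot: [-3.141, -0.017, -0.001]
ft_force: [-0.3, -0.6, -3.7]
grip_width: 0.274
```

Emit:
{"api": "carry_out", "payload": {
  "motion": [
    [[0.001,0,0],0],
    [[0.002,0,0],0],
    [[0.002,0,0],0]
  ]
}}

```text
time: 7.6
position: [0.4259, 0.1293, 0.029]
tool_rot: [3.141, 0.017, -0.001]
ft_force: [-0.4, 0.3, -3.2]
grip_width: 0.269
```

Emit:
{"api": "carry_out", "payload": {
  "motion": [
    [[0.001,0,0],0],
    [[0.0015,0,0],0],
    [[0.0015,0,0],0]
  ]
}}

```text
time: 7.9
position: [0.4261, 0.1292, 0.0286]
tool_rot: [3.141, 0.018, -0.005]
ft_force: [-5.6, -0.0, -0.2]
grip_width: 0.27
```

Emit:
{"api": "carry_out", "payload": {
  "motion": [
    [[0.001,0,-0.0005],0],
    [[0.001,0,-0.001],0],
    [[0.001,0,-0.0015],0],
    [[0.001,0,-0.0015],0]
  ]
}}

```text
time: 8.3
position: [0.426, 0.1293, 0.0272]
tool_rot: [3.14, 0.019, -0.008]
ft_force: [-8.6, 0.3, 4.4]
grip_width: 0.273
```

Emit:
{"api": "carry_out", "payload": {
  "motion": [
    [[0,0,-0.0005],0],
    [[0,0,-0.001],0],
    [[0,0,-0.001],0]
  ]
}}

```text
time: 8.6
position: [0.4259, 0.1292, 0.0269]
tool_rot: [3.139, 0.018, -0.009]
ft_force: [-12.0, -1.9, 12.6]
grip_width: 0.27
```

Emit:
{"api": "carry_out", "payload": {
  "motion": [
    [[0,0,0.001],0],
    [[0,0,0.001],0]
  ]
}}

```text
time: 8.8
position: [0.426, 0.1292, 0.0271]
tool_rot: [3.14, 0.018, -0.008]
ft_force: [-8.7, -1.0, 3.4]
grip_width: 0.268
```

Emit:
{"api": "carry_out", "payload": {
  "motion": [
    [[0,0,0],0],
    [[0,0,0],0],
    [[0,0,0],0],
    [[0,0,0],0]
  ],
  "grip": 0.2
}}

```text
time: 9.2
position: [0.4302, 0.1295, 0.0283]
tool_rot: [-3.141, -0.017, -0.004]
ft_force: [0.2, -0.3, -0.7]
grip_width: 0.393
```

Emit:
{"api": "carry_out", "payload": {
  "motion": [
    [[0.001,0,0],0],
    [[0.002,0,0],0],
    [[0.003,0,0],0],
    [[0.003,0,0],0]
  ]
}}

```text
time: 9.6
position: [0.4313, 0.1293, 0.0274]
tool_rot: [3.141, 0.017, -0.002]
ft_force: [-1.9, -0.7, 0.9]
grip_width: 0.4
```

Emit:
{"api": "carry_out", "payload": {
  "motion": [
    [[0.001,0,0],0],
    [[0.002,0,0],0],
    [[0.003,0,0],0],
    [[0.003,0,0],0]
  ]
}}

```text
time: 10.0
position: [0.4314, 0.1293, 0.0269]
tool_rot: [3.14, 0.018, -0.011]
ft_force: [-8.0, -0.8, 7.6]
grip_width: 0.4
```

Emit:
{"api": "carry_out", "payload": {
  "motion": [
    [[-0.003,0,0],0],
    [[-0.006,0,0],0],
    [[-0.007,0,0],0],
    [[-0.007,0,0],0]
  ],
  "grip": -0.2
}}

```text
time: 10.4
position: [0.4281, 0.1292, 0.0278]
tool_rot: [3.141, 0.017, 0.002]
ft_force: [-0.2, -0.7, 0.8]
grip_width: 0.582
```

Emit:
{"api": "carry_out", "payload": {
  "motion": [
    [[0,0,0.005],0],
    [[0,0,0.02],0],
    [[0,0,0.045],0],
    [[0,0,0.08],0],
    [[0,0,0.12],0],
    [[0,0,0.15],0],
    [[0,-0.03,0.17],0],
    [[0,-0.07,0.18],-0.1],
    [[0,-0.11,0.19],-0.2],
    [[0.01,-0.15,0.19],-0.3],
    [[0.02,-0.19,0.19],-0.4],
    [[0.03,-0.23,0.19],-0.5],
    [[0.035,-0.27,0.19],-0.6],
    [[0.04,-0.31,0.19],-0.7],
    [[0.045,-0.34,0.19],-0.8],
    [[0.05,-0.37,0.19],-0.9],
    [[0.055,-0.395,0.19],-1.0],
    [[0.06,-0.41,0.19],-1.1],
    [[0.062,-0.42,0.19],-1.2]
  ]
}}

```text
time: 12.3
position: [0.4898, -0.2925, 0.2176]
tool_rot: [-2.597, 1.767, -0.0]
ft_force: [-0.3, -0.1, 1.0]
grip_width: 0.599
```

Run:
```python
from m import *
a,K,E=shot('top'); b,K2,E2=shot('scene')
s=get_state(); print(s['time'],s['position'],s['tool_rot'],s['ft_force'])
x=cv2.resize(a[160:300,165:295],(520,560),interpolation=2); y=cv2.resize(b[210:370,150:230+0],(280,560))
cv2.imwrite('pics/e1.png',np.hstack([x,y])); cv2.imwrite('pics/top_e.png',a)
```

```text
12.4 [ 0.48952354 -0.29253704  0.21756239] [ 2.60016953e+00 -1.76305753e+00  4.13206558e-04] [ 0.61768536 -0.09590291 -0.35083596]
```

View pics/e1.png

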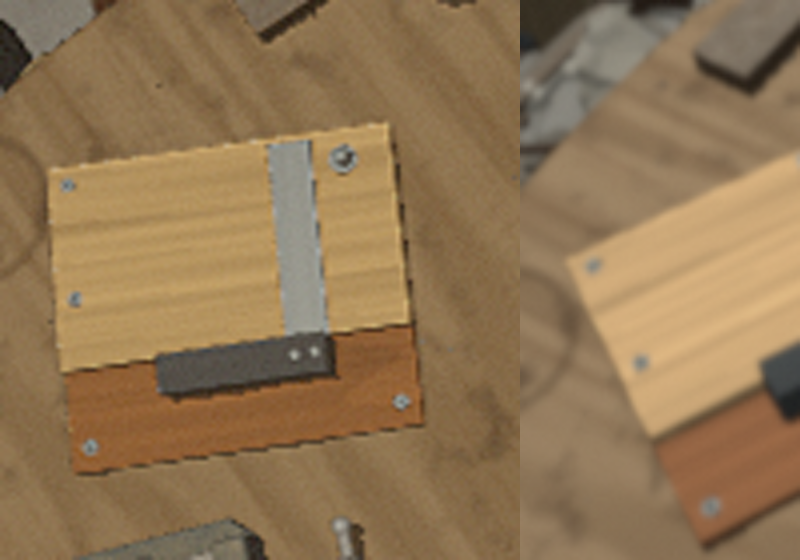

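The square stands in the run with its stock along the running edge and its blade across the bed beside the pin (crop 342,157). Next I'll measure its alignment and the gap to the pin, and refine the fence pose.

```bash
cat > q.py <<'E'
from m import *
def edge(I,K,E,z,pts,axis,lo,hi,sgn):
    g=cv2.GaussianBlur(I,(3,3),0).astype(float).sum(2); L=[]
    for p in pts:
        c=g[lo:hi,p] if axis==0 else g[p,lo:hi]; d=sgn*np.diff(c); k=d.argmax()
        if 0<k<len(d)-1:
            q=(d[k-1]-d[k+1])/(2*(d[k-1]-2*d[k]+d[k+1])); t=lo+k+.5+q; L.append((p,t) if axis==0 else (t,p))
    P=toplane(L,K,E,z)[:,:2]*1000; f=cv2.fitLine(P.astype('float32'),cv2.DIST_HUBER,0,.01,.01).ravel()
    return np.round([*f[2:],np.degrees(np.arctan(f[1]/f[0] if abs(f[0])>abs(f[1]) else -f[0]/f[1]))],2)
E
python3 - <<'E'
from q import *
im=cv2.imread('pics/top_e.png'); _,K,E=shot('top'); t0=cv2.imread('pics/top0.png')
hs=cv2.cvtColor(im,cv2.COLOR_BGR2HSV).astype(int)
bl=comp((hs[...,1]<60)&(hs[...,2]>100),(239,220)); print('blade@22.5',rect(bl,K,E,.0225))
for nm,mi in(('right',1),('left',0)):
    L=[]
    for v in range(198,240):
        u=np.nonzero(bl[v])[0]
        if len(u): L.append(((u.max()+.5) if mi else (u.min()-.5),v))
    f=cv2.fitLine((toplane(L,K,E,.0225)[:,:2]*1000).astype('float32'),cv2.DIST_HUBER,0,.01,.01).ravel(); print(nm,f[2:],np.degrees(np.arctan(f[1]/f[0])))
st=comp((hs[...,1]<75)&(hs[...,2]<90),(225,250)); print('stock@38',rect(st,K,E,.038))
print('bed right',edge(im,K,E,.02,range(196,236),1,256,275,-1),'left',edge(im,K,E,.02,range(206,246),1,170,188,1),'far',edge(im,K,E,.02,[*range(183,230),*range(245,260)],0,185,212,1),'run near',edge(im,K,E,.01,range(188,266),0,262,282,-1))
# fence (start image)
print('fence left@28',edge(t0,K,E,.028,range(180,222),1,384,397,-1),'right',edge(t0,K,E,.028,range(180,222),1,400,414,1))
g=cv2.cvtColor(t0,cv2.COLOR_BGR2GRAY)[178:188,390:402].astype(int); print(g)
E
```

```text
blade@22.5 [496.7  83.4 119.3  25.6   0.6]
right [497.35025  70.4849 ] 0.6725887
left [500.40414   96.300285] 0.83227575
stock@38 [424.  118.2  99.1  22.6 -89.3]
bed right [5.009e+02 2.244e+01 4.100e-01] left [497.38 231.51   0.62] far [5.6132e+02 1.3226e+02 5.5000e-01] run near [379.18 124.6    0.56]
fence left@28 [ 475.82 -285.69   -2.22] right [ 483.43 -316.84   -2.22]
[[39 53 58 55 58 60 59 62 61 56 57 90]
 [40 56 59 58 59 54 56 59 61 57 54 96]
 [43 51 59 53 58 54 48 61 56 59 58 83]
 [34 48 58 58 40 44 29 38 54 49 58 68]
 [29 56 59 59 39 38 41 35 42 55 60 73]
 [32 51 58 57 48 47 34 40 43 64 59 71]
 [27 53 59 57 77 69 44 44 56 62 54 63]
 [34 39 56 58 55 58 55 57 63 61 54 61]
 [27 44 55 59 57 61 58 57 60 58 57 51]
 [44 39 49 62 61 57 62 56 63 57 58 56]]
```

Emit:
{"api": "carry_out", "payload": {
  "motion": [
    [[0.002,-0.004,0],-0.1],
    [[0.003,-0.008,-0.01],-0.2],
    [[0.004,-0.012,-0.03],-0.32],
    [[0.004,-0.012,-0.06],-0.421],
    [[0.004,-0.012,-0.09],-0.421],
    [[0.004,-0.012,-0.12],-0.421],
    [[0.004,-0.012,-0.15],-0.421],
    [[0.004,-0.012,-0.175],-0.421],
    [[0.004,-0.012,-0.195],-0.421],
    [[0.004,-0.012,-0.206],-0.421],
    [[0.004,-0.012,-0.211],-0.421],
    [[0.004,-0.012,-0.211],-0.421],
    [[0.004,-0.012,-0.211],-0.421]
  ],
  "grip": -1
}}

```text
time: 13.75
position: [0.4946, -0.303, 0.0077]
tool_rot: [-2.178, 2.264, -0.003]
ft_force: [-0.3, 0.4, -0.5]
grip_width: 1.0
```

Emit:
{"api": "carry_out", "payload": {
  "motion": [
    [[0,0,0],0],
    [[0,0,0],0],
    [[0,0,0],0],
    [[0,0,0],0],
    [[0,0,0],0],
    [[0,0,0],0],
    [[0,0,0],0],
    [[0,0,0],0],
    [[0,0,0],0]
  ],
  "grip": 1,
  "squeeze": 30
}}

```text
time: 14.65
position: [0.4937, -0.3028, 0.0066]
tool_rot: [2.177, -2.264, 0.0]
ft_force: [-0.1, -0.4, 0.2]
grip_width: 0.295
```

Emit:
{"api": "carry_out", "payload": {
  "motion": [
    [[0,0,0.01],0],
    [[0,0,0.03],0],
    [[0,0,0.06],0],
    [[0,0,0.09],0],
    [[0,0,0.12],0],
    [[0,0,0.145],0],
    [[0,0,0.165],0],
    [[0,0,0.18],0],
    [[0,0,0.185],0],
    [[0,0.01,0.19],0]
  ]
}}

```text
time: 15.65
position: [0.4929, -0.2938, 0.1964]
tool_rot: [2.174, -2.267, -0.0]
ft_force: [-0.1, 0.1, -0.9]
grip_width: 0.301
```

Emit:
{"api": "carry_out", "payload": {
  "motion": [
    [[0,0.01,0],0],
    [[0,0.03,0],0.01],
    [[0,0.055,0],0.02],
    [[0,0.08,0],0.03],
    [[0.002,0.105,0],0.04],
    [[0.004,0.13,0],0.05],
    [[0.006,0.155,0],0.05],
    [[0.006,0.18,0],0.05],
    [[0.006,0.205,0],0.05],
    [[0.006,0.23,0],0.05],
    [[0.006,0.255,0],0.05],
    [[0.006,0.28,0],0.05],
    [[0.006,0.305,0],0.05],
    [[0.006,0.325,0],0.05],
    [[0.006,0.338,0],0.05],
    [[0.006,0.3445,0],0.05],
    [[0.006,0.3445,0],0.05],
    [[0.006,0.3445,0],0.05]
  ]
}}

```text
time: 17.45
position: [0.4996, 0.0509, 0.1964]
tool_rot: [2.232, -2.21, 0.0]
ft_force: [-0.5, -0.1, 0.2]
grip_width: 0.292
```

Run:
```python
from m import *
a,K,E=shot('top'); b,K2,E2=shot('scene')
s=get_state(); print(s['time'],s['position'],s['tool_rot'],s['ft_force'])
x=cv2.resize(a[130:300,150:320],(560,560),interpolation=2); y=cv2.resize(b[200:360,150:215],(228,560))
cv2.imwrite('pics/f1.png',np.hstack([x,y])); cv2.imwrite('pics/top_f.png',a); cv2.imwrite('pics/sc_f.png',b)
```

```text
17.55 [0.49973247 0.05055796 0.19644934] [ 2.23089643e+00 -2.21115611e+00  1.25418409e-04] [-0.12360107  0.66368167 -1.06845891]
```

View pics/f1.png

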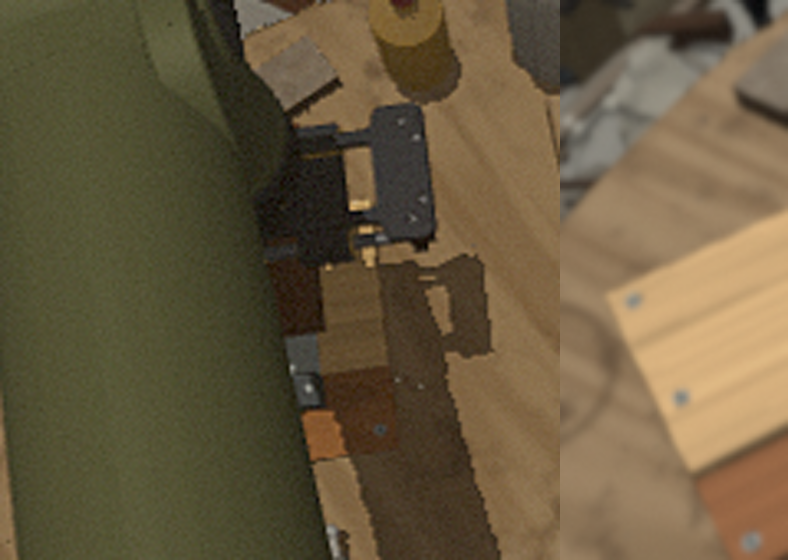

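Emit:
{"api": "carry_out", "payload": {
  "motion": [
    [[0,0,-0.015],0],
    [[0,0,-0.035],0],
    [[0,0,-0.055],0],
    [[0,0,-0.075],0],
    [[0,0,-0.095],0],
    [[0,0,-0.108],0],
    [[0,0,-0.115],0],
    [[0,0,-0.118],0],
    [[0,0,-0.118],0],
    [[0,0,-0.118],0]
  ]
}}

```text
time: 18.55
position: [0.5004, 0.0519, 0.0793]
tool_rot: [-2.233, 2.209, -0.002]
ft_force: [-0.1, 0.1, 0.3]
grip_width: 0.295
```

Run:
```python
from m import *
a,K,E=shot('top'); b,K2,E2=shot('scene')
s=get_state(); print(s['time'],s['position'],s['tool_rot'],s['ft_force'])
x=cv2.resize(a[170:270,215:285],(392,560),interpolation=2); y=cv2.resize(b[220:360,180:280],(400,560),interpolation=2)
cv2.imwrite('pics/g1.png',np.hstack([x,y])); cv2.imwrite('pics/top_g.png',a); cv2.imwrite('pics/sc_g.png',b)
```

```text
18.65 [0.50035251 0.05185682 0.0793633 ] [-2.23275170e+00  2.20881731e+00 -1.94628168e-03] [-0.41327425 -0.37071032 -0.76718469]
```

View pics/g1.png

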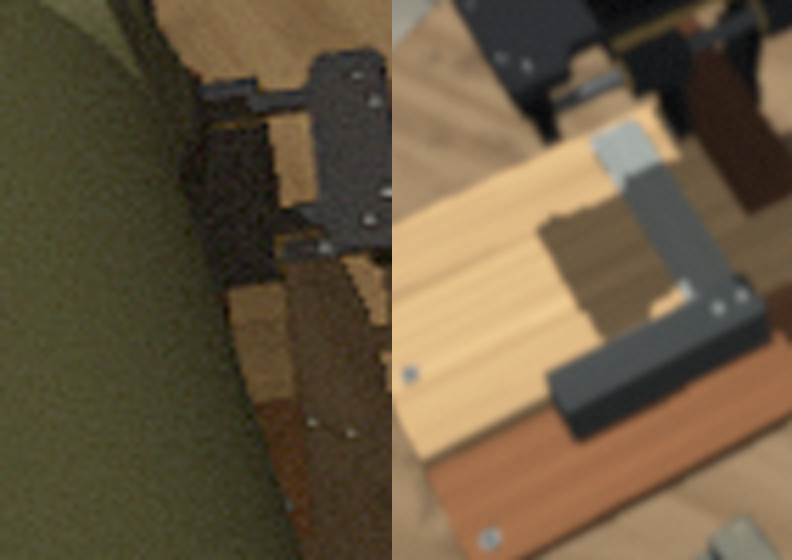

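Emit:
{"api": "carry_out", "payload": {
  "motion": [
    [[-0.0003,0,-0.006],0],
    [[-0.0005,0,-0.014],0],
    [[-0.0005,0,-0.021],0],
    [[-0.0005,0,-0.026],0],
    [[-0.0005,0,-0.029],0],
    [[-0.0005,0,-0.03],0],
    [[-0.0005,0,-0.03],0],
    [[-0.0005,0,-0.03],0],
    [[-0.0005,0,-0.03],0]
  ]
}}

```text
time: 19.55
position: [0.4995, 0.0518, 0.0489]
tool_rot: [-2.233, 2.209, -0.001]
ft_force: [0.1, -0.2, -1.5]
grip_width: 0.297
```

Run:
```python
from m import *
a,K,E=shot('top'); b,K2,E2=shot('scene')
P=[]
for i in range(12):
    eyes.get_image('top'); P.append(get_state()['position'])
P=np.array(P)*1000; print(P.mean(0),P.std(0)); s=get_state(); print(s['time'],s['tool_rot'],s['ft_force'],s['grip_width'])
# predicted fence corners in scene, nominal pose
y=np.radians(.6);X=np.array([np.cos(y),np.sin(y)]);Y=np.array([-X[1],X[0]]);c=np.array([499.7,51.5])
vis=cv2.resize(b[220:340,180:300],(600,600),interpolation=2)
for sx,sy,z in((-1,1,42),(-1,1,70),(-1,-1,42),(-1,-1,70),(0.5,1,70),(1,-1,70)):
    p=c+X*62.5*sx+Y*13*sy; q=proj(np.array([*p,z])/1000,K2,E2)[0]; print((sx,sy,z),p,q)
    cv2.circle(vis,tuple(int(round(t)) for t in ((q-[180,220]+.5)*5)),3,(0,255,0),1)
cv2.imwrite('pics/h1.png',vis); cv2.imwrite('pics/sc_h.png',b)
```

```text
[499.22956838  51.80215927  48.63611045] [0.05300601 0.01739829 0.06491049]
20.25 [ 2.23337910e+00 -2.20934623e+00  2.56093761e-05] [-0.49326759  0.01142282 -1.43956593] 0.29586081539003556
(-1, 1, 42) [437.06729372  63.84480069] [270.21479882 285.74243205]
(-1, 1, 70) [437.06729372  63.84480069] [268.88668537 276.95071208]
(-1, -1, 42) [437.33956011  37.84622629] [282.64836592 279.43905003]
(-1, -1, 70) [437.33956011  37.84622629] [281.61927544 270.59420612]
(0.5, 1, 70) [530.81215335  64.82653046] [245.96073512 242.37199737]
(1, -1, 70) [562.33270628  39.15519931] [250.96101209 226.28282604]
```

View pics/h1.png

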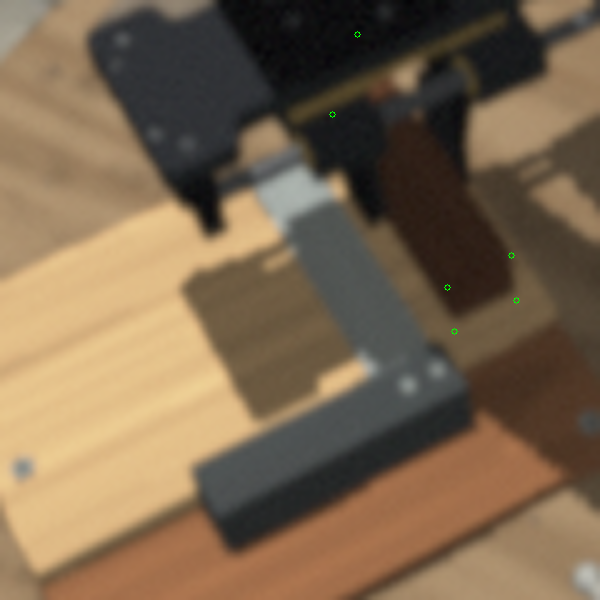

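The fence's near-end corners look about 3 px above my prediction, at crop (458,317) against (454,331). I'll check the scene camera's bias on known points: the stock and the board.

Run:
```python
from m import *
b=cv2.imread('pics/sc_h.png'); _,K,E=shot('top'); _,K2,E2=shot('scene')
y=np.radians(.6);X=np.array([np.cos(y),np.sin(y)]);Y=np.array([-X[1],X[0]])
bc=np.array([499.2,127.2])-30*X   # board origin
vis=cv2.resize(b[220:350,160:310],(750,650),interpolation=2)
def dot(p,z,n,col=(0,255,0)):
    q=proj(np.array([*(bc+X*p[0]+Y*p[1]),z])/1000,K2,E2)[0]; print(n,q)
    w=tuple(int(round(t)) for t in ((q-[160,220]+.5)*5)); cv2.drawMarker(vis,w,col,cv2.MARKER_CROSS,9,1)
# blade edge y=-57 (19 from pin)
e=-56.5
dot((-32.5,e),38,'stock face right');dot((-56.5,e),38,'stock rear right');dot((-32.5,e+100),38,'l');dot((-56.5,e+100),38,'l2')
dot((87.5,e+26),22.5,'blade end');dot((-92.5,-105),10,'run corner');dot((-92.5,105),10,'run corner l');dot((-32.5,105),20,'bed corner l');dot((-32.5,-105),20,'bed corner r')
for s in(1,-1):
  for z in(42,70): dot((72.5-105,-75+13*s),z,f'fence{s}{z}',(0,0,255))
cv2.imwrite('pics/i1.png',vis)
```

```text
stock face right [267.33257695 288.37247918]
stock rear right [273.48894831 297.87430995]
l [216.9645348  313.95535165]
l2 [222.55356916 324.27291697]
blade end [228.30910579 255.33645724]
run corner [307.18774581 308.3045123 ]
run corner l [200.37066192 366.17862051]
bed corner l [186.07655862 335.8754452 ]
bed corner r [290.87876918 282.14463884]
fence142 [269.80150125 285.80043251]
fence170 [268.46368706 277.00926385]
fence-142 [282.24035731 279.49591038]
fence-170 [281.20181506 270.65158115]
```

View pics/i1.png

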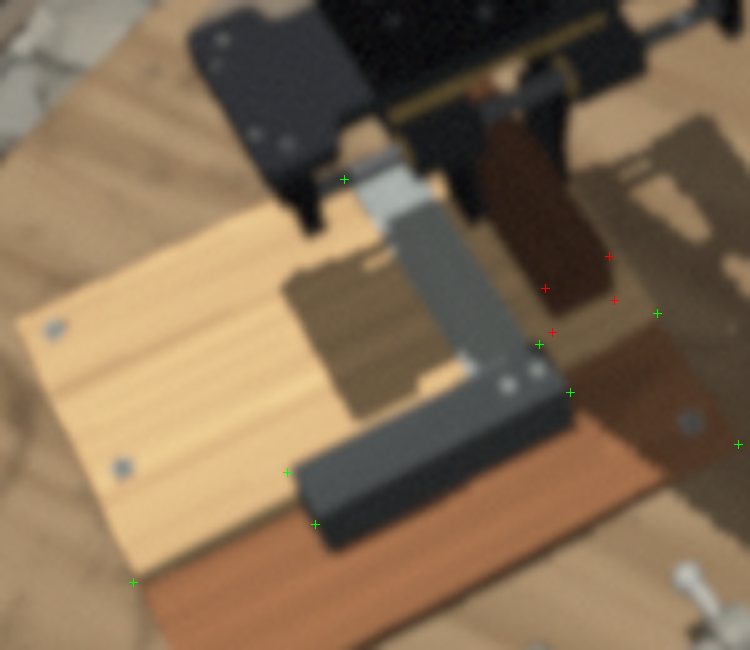

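```bash
cat > prof.py <<'E'
from m import *
from scipy.ndimage import map_coordinates
y=np.radians(.6);X=np.array([np.cos(y),np.sin(y)]);Y=np.array([-X[1],X[0]]);bc=np.array([499.2,127.2])-30*X
_,K2,E2=shot('scene'); ims=[shot('scene')[0].astype(float).sum(2) for _ in range(6)]; g=np.mean(ims,0)
def W(p,z): return np.array([*(bc+X*p[0]+Y*p[1]),z])/1000
def off(A,B,z,d,n,sgn,R=9):
    # mm offset along board direction d of the edge A-B (board mm) seen vs predicted
    o=[]; t=np.arange(-R,R+.01,.25)
    for f in np.linspace(.15,.85,15):
        p=np.array(A)*(1-f)+np.array(B)*f
        q=np.array([proj(W(p+np.array(d)*s,z),K2,E2)[0] for s in t])
        v=np.gradient(map_coordinates(g,[q[:,1],q[:,0]],order=1)); v=np.convolve(v,np.ones(5)/5,'same'); v[:3]=v[-3:]=0
        o.append(t[(sgn*v).argmax()])
    print(n,'med %.2f'%np.median(o),np.round(o,1))
E
python3 - <<'E'
from prof import *
e=-56.5
off((-92.5,-10),(-92.5,80),10,(1,0),'run near edge',+1)
off((-56.5,e),(-56.5,e+100),38,(1,0),'stock rear top',+1)
off((-32.5,e+40),(-32.5,e+100),38,(1,0),'stock face top',+1)
off((-32.5,60),(-32.5,100),20,(1,0),'running edge',+1)
off((-80,e+100),(-32.5,105),20,(0,1),'-',-1)
off((-56.5,e+100),(-32.5,e+100),38,(0,1),'stock left top',+1)
off((0,e),(50,e),22.5,(0,1),'blade outer edge',+1)
off((-32.5,-88),(-32.5,-62),42,(1,0),'fence near bottom',-1)
off((-32.5,-62),(0,-62),42,(0,1),'fence left bottom',+1)
off((-32.5,-88),(0,-88),70,(0,1),'fence right top',-1)
E
```

```text
run near edge med 2.00 [2.  2.  2.  2.2 2.  2.  2.  2.5 2.8 2.  2.2 2.5 2.  2.5 2.5]
stock rear top med 1.75 [1.2 1.8 1.5 1.8 1.8 2.  1.8 1.5 1.2 1.8 1.2 1.8 1.8 2.  1.8]
stock face top med 0.75 [ 0.  -0.5 -0.2  0.   0.   0.2  0.   0.8  1.2  1.   1.2  1.2  1.5  1.
  1.2]
running edge med 1.25 [1.2 1.2 1.5 1.2 1.5 1.2 1.8 1.5 1.5 1.2 1.2 1.5 1.2 1.5 1.2]
- med 1.50 [-4.8  2.8 -1.2  2.  -0.8 -8.2  2.8  4.2  0.5 -3.8  6.8 -4.8  1.5  8.2
  6. ]
stock left top med 1.25 [ 1.5  1.8  1.5  1.2  2.   1.2  1.8  0.2  1.5  1.   0.5  0.  -0.2 -0.8
 -1. ]
blade outer edge med -8.25 [-8.2 -8.2 -8.2 -8.2 -8.2 -8.2 -8.2 -8.2 -8.2 -8.2 -8.2 -4.8 -5.2 -6.2
 -5.5]
fence near bottom med 3.00 [3.  2.8 3.  2.8 2.8 3.2 3.  3.5 3.2 3.  3.2 3.  3.  3.2 2.5]
fence left bottom med -3.00 [-2.5 -3.  -2.8 -2.8 -3.  -2.8 -3.  -3.  -3.  -3.  -2.8 -3.2 -2.5 -2.8
 -3. ]
fence right top med -1.25 [-1.  -1.2 -1.2 -1.2 -1.  -1.8 -0.8 -1.2 -1.2 -1.2 -1.5 -0.8 -1.2 -0.2
 -0.8]
```

Run:
```python
from prof import *
off((-25,105),(80,105),20,(0,1),'bed left edge',-1)
off((-90,-105),(-40,-105),10,(0,1),'run right edge',+1)
off((-90,-105),(-40,-105),10,(0,1),'run right edge',-1)
off((-30,-105),(10,-105),20,(0,1),'bed right edge',+1)
for s in(1,-1): off((-20,-56.5),(40,-56.5),22.5,(0,1),'blade outer',s,5)
for s in(1,-1): off((-28,-62),(0,-62),42,(0,1),'fence left bottom',s,5)
for s in(1,-1): off((-20,-62),(0,-62),70,(0,1),'fence left top',s,5)
from h import get_state; s=get_state(); print(s['time'],s['position'],s['ft_force'])
```

```text
bed left edge med -1.25 [-0.8 -1.  -1.8 -1.8 -1.8 -2.  -1.8 -1.5 -1.5 -1.2 -1.2 -1.2 -1.  -1.2
 -1.2]
run right edge med 5.75 [ 5.8  6.5  5.8  4.8  5.2  8.   7.   6.   5.8  5.8  8.2 -8.2 -7.2 -6.8
 -7. ]
run right edge med -2.75 [-2.   0.  -0.8 -2.  -3.8 -5.8 -3.  -3.5 -2.8 -2.8 -2.  -2.8 -0.8 -2.
 -2.8]
bed right edge med -1.75 [-2.  -1.2 -1.5 -1.2 -1.5 -1.2 -1.8 -2.2 -1.5 -1.5 -1.8 -2.5 -2.2 -2.8
 -3.2]
blade outer med -5.00 [ 4.2 -5.  -3.  -3.2 -0.8 -5.  -5.  -5.  -5.  -5.  -5.  -5.  -5.  -5.
 -5. ]
blade outer med -1.00 [-2.  -2.5  1.2  2.8 -2.8 -1.  -2.5 -1.2 -0.8 -0.8 -0.8 -0.2 -1.5 -0.5
 -2. ]
fence left bottom med -3.00 [-3.2 -3.  -3.  -3.2 -3.  -3.  -2.8 -3.  -3.2 -2.8 -3.2 -2.8 -2.5 -2.8
 -3.2]
fence left bottom med 4.00 [-5.  -5.   4.2  4.   3.8  4.   4.   4.2  3.2  4.2  4.2  4.2  4.2  3.
  4.2]
fence left top med 4.00 [4.2 3.8 3.8 4.  3.8 3.8 4.  4.  4.  3.8 3.5 4.  3.8 4.2 4.2]
fence left top med -3.00 [-2.5 -2.5 -2.8 -3.2 -3.  -3.  -3.  -3.2 -3.  -2.  -1.2 -1.2 -2.8 -3.
 -3.2]
21.05 [0.49918903 0.05182475 0.04859468] [ 0.77629931 -0.07350392 -1.27534642]
```

The measurements agree to about 1 mm, the fence is clear of everything and nothing is loading the arm. I'm handing in.

Run:
```python
from bench import ticket
print(ticket.close_job())
```

```text
the job is handed in; nothing more can be done
None
```

The job is handed in at about 21 s. The square is placed and let go, and the fence is held over the pin. I looked at 10 pictures.

**Square:** It stands released in the run. I pressed its stock against the running edge until it met resistance and then nudged it again after letting go. In the top view its blade lies at about 0.6–0.8° and the board at about 0.4–0.65°, so they agree within measuring error. The gap between the blade edge and the fence's side is about 6 mm. I had aimed for about 4 mm.

**Fence:** I lifted it with its underside about 0.19 m up, clear over the bit stand, with no knocks felt in the force readings. It is held level with 30 N of grip. Its underside is about 42 mm above the bench, which is 10 mm above the pin tip, and its length runs along the blade towards the run. The force readings are close to zero, so it appears to touch nothing.

**Checks that disagreed slightly:**
- **Hole over pin:** The hole was hidden by the arm at the end, so I worked out its position.
    - Along the fence, the top view and arm readings put it about 0.5 mm short of the pin. The scene camera, corrected for its roughly 1.5 mm offset, put it about 1.3 mm too far.
    - Across the fence, both put it within about 0.6 mm.
    - I left the fence between the two estimates.
- **Pin position:** The two estimates of the pin's own position, from the board edges and from the pin itself, differed by about 1 mm each way.

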